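# Fold the magnifier down over the memory module

## Task

Two flip-lens magnifiers stand raised on the repair mat. Find the one with the green memory module on its stage and tip its lens over until it springs fully down over the module. Leave the other magnifier raised, and do not shift the parts lying on the two stages.

Things in the scene. Friction and masses are not known exactly. Their poses are not given: they have to be found in the camera images.
- memory_module: Laptop memory module lying flat, loose, on one magnifier's round stage: green board, four black chips, gold edge, 68 x 30 x 4 mm, 15 g. Origin: centre of its underside; x along its length, z up. Within 12 mm of the stage's middle, which is 65 mm from that magnifier's hinge pin and 93 mm (seen from above) from its raised tab; the other's tab is over 150 mm off.
- heatsink: Black finned heatsink lying loose on the other magnifier's stage, 42 x 42 x 24 mm, 60 g; bystander. Origin: centre of its underside, z up.
- tab_a (a point): Orange tab (36 wide, 26 long, 7 thick) ending one magnifier's lens flap; its centre. Hinge pin 83 above table, on the robot's side of the stage. Along the flap from the pin: clear lens (82 across) centred at 65, this point at 118, end at 131. z: pin to tab; y: along pin; x: square to the flap, the way it folds. Raised: leans 12 degrees back from vertical, tab 198 above table. Down: level, lens over the stage.
- tab_b (a point): The same point on the other, identical magnifier; either may hold the module. Both flaps: sprung over-centre; tipping towards the stage takes up to 2 N at the tab until the flap leans 35 degrees past vertical (tab moved 92 forward); then it springs down alone in about 1 s. Fixed base 155 x 110, hinge cheeks' tops 95 above table, white stage 96 across, top 17 above table.

How it is judged:
By the outcome, as a careful person would: the job done as asked, in the order asked, and still so for the second after the job is handed in, with the robot touching nothing.
It also fails if it takes over 27 s, if anything falls off the work surface, if the arm or the gripper's body presses on something with over 40 N, if the wrist force passes 120 N, or if a joint passes its speed limit or range.

## Robot

A 7-joint arm with a two-finger parallel gripper is mounted at the origin on the work surface. World frame = base frame: x ahead of the robot, y to its left, z up, the work surface at z = 0. Lengths are in m, angles in rad, forces in N, time in s.
With the tool pointing down it reaches from about 0.4 to 0.85 m from the base axis. Payload 10.4 kg.
Tool frame: the origin (TCP) lies at the very end of the fingers, on their centre line; the grasp point (between the pads) lies 19 mm behind it; z points along the fingers, y is the line along which they close (so a half turn about z gives the same grasp; the last joint's range is limited). The gripper opens to 85 mm and grips with 20 to 120 N. Pads are 22 mm wide; open, the fingers measure 114 mm over their backs; the gripper's body (76 mm by 85 mm) begins 54 mm behind the grasp point. The pads swing forward as they close: fully open they stand 13 mm farther back than shut.
Start: joints at [-1.28, 0.332, -0.065, 1.46, 0.022, 1.35, -0.088], TCP at [0.193, 0.595, 0.231] pointing down, gripper open.
Joint ranges: [-2.6, 2.6], [-0.5, 2.12], [-1.47, 1.34], [0.16, 2.42], [-1.27, 4.41], [0.06, 2.06], [-2.6, 2.6]. Speed limits (rad/s): [2.22, 2.22, 2.79, 2.79, 3.14, 3.14, 3.14].

## Interface

Orientations are given as a unit quaternion [w, x, y, z].
In Python, from rig import sensors, get_image, camera_params, r gives the robot as it stands.
- The arm moves only by the tool move_arm, never from a script. Its argument "series" is a list that holds one entry, the list of rows, each a list of 6 numbers: the shift along the world's x, y, z in cm, then the turn, a rotation vector about the world's x, y, z in degrees. In form: [[[tx, ty, tz, wx, wy, wz], ...]]. A call has 1 to 20 rows; each row shifts and turns the commanded pose from where the row before left it; what a row does not reach is not made up. A row lasts 1/12 s, in which the tool goes at most 41.7 mm and 7.16 degrees, less where a joint would pass 70% of its speed; a pose out of reach is approached as far as the arm can. A call is refused whole if a number of a shift passes 4.17 or a number of a turn 7.16, either way. A call with a gripper value outside its range is refused whole. "claw" is the finger opening in cm, from 0 to 8.54, set as the call begins (left out, the last holds). The fingers move at their own pace and stop on an object; the grip force is fixed at half the most. Time passes only in rows, so rows that do not move let the fingers close. It gives the time, the measured TCP pose, the force, the opening and the grip force at its end, in the units of the state.
- sensors.read_state(): the state, without advancing time (a new reading comes with each control period).
- get_image(name): name is "side" or "top" or "wrist"; returns (picture, depth): 400x640x3 uint8, red, green, blue; 400x640 float32, m along the optical axis (not along the pixel's ray), 0 where there is no reading.
- camera_params(name): a dict with "mtx" (3x3 intrinsics, pixels), "R" (3x3) and "t" (3): a world point X has camera coordinates R X + t; the wrist camera has in their place "T_tool_cam" (4x4, takes a point from camera to tool coordinates, whose origin is the TCP and whose axes are the flange's). Camera axes: x right, y down, z forward; pixel columns grow to the right and rows downward; lengths in m; the calibration is good to about 2 mm. A picture is of the moment at which its call begins: read the wrist's pose just before it. camera_params takes no time and is no camera call.
- r.job_done(): hands the job in; it is judged then, once.
The state is a dict: "time": time; "q": joint angles; "joint_velocities": joint speeds; "tau": joint torques, N m; "tool_pos": TCP position; "orientation": TCP orientation; "ft_force": force on the tool from outside, world axes, zero at the start; "ft_torque": the same for the moment, N m; "finger_gap": finger opening in m; "gripper_force": force on a finger pad.
Only numpy, scipy, OpenCV 4.12 (cv2) and the standard library are available. Lean on these libraries where they do the work, as an engineer would, in place of code of your own. Each camera call takes 0.05 s, during which the arm holds its last target. There are 200 camera calls.

## Working session

There is one attempt and no reset: what is moved stays moved. The work goes in short steps, Python scripts to look and compute and a tool call to move; the robot and the scene stay as the last step left them, time stands still between calls to the robot, and variables do not carry over. Pictures are saved under pics/ and viewed, at most 10 in all, crops included, and the job is handed in when it is done.

Besides the shell and the picture viewer there is one more tool, called after "Request:" as name([rows], argument=value, ...), one row to a line, values as JSON. move_arm: Moves the arm, as the interface text tells. Its arguments: {"type":"object","properties":{"series":{"type":"array","items":{"type":"array","items":{"type":"array","items":{"type":"number"}}}},"claw":{"type":"number"}},"required":["series"]}

```bash
mkdir -p pics; cat > h.py <<'E'
import numpy as np,cv2
from rig import sensors,get_image,camera_params,r
def shot(n,f):
    p,d=get_image(n); cv2.imwrite(f'pics/{f}.png',p[:,:,::-1]); np.save(f'pics/{f}.npy',d); return p,d
def w(n,u,v,d):
    c=camera_params(n); z=d[v,u]; x=np.linalg.inv(c['mtx'])@[u,v,1]*z
    return c['R'].T@(x-c['t'])
E
python3 - <<'E'
from h import *
for n in('top','side'):
    p,d=shot(n,n+'1')
    h=cv2.cvtColor(p,cv2.COLOR_RGB2HSV)
    for nm,lo,hi in(('orange',(5,150,120),(18,255,255)),('green',(40,80,40),(85,255,255))):
        m=cv2.inRange(h,lo,hi); k,l,s,c=cv2.connectedComponentsWithStats(m)
        for i in range(1,k):
            if s[i,4]>40:
                q=np.array([w(n,u,v,d) for v,u in zip(*np.where((l==i)&(d>0)))]); print(n,nm,s[i],c[i].round(),np.median(q,0).round(3))
E
```

```text
top orange [ 281   48   52   85 1042] [306.  95.] [0.791 0.005 0.036]
top orange [166  90  18  48 557] [175. 114.] [0.753 0.269 0.026]
top orange [ 23 132  16  15 179] [ 31. 139.] [0.686 0.543 0.045]
top orange [598 163  17  15 187] [606. 170.] [ 0.645 -0.573  0.081]
top orange [169 225  26   6 119] [182. 227.] [0.498 0.198 0.21 ]
top orange [435 224  26   9 136] [448. 228.] [ 0.507 -0.231  0.209]
top green [623 140  17  65 354] [633. 163.] [ 0.695 -0.668  0.021]
top green [  0 161  53  14 148] [ 25. 167.] [0.638 0.566 0.008]
top green [395 184  24  34 203] [406. 201.] [ 0.588 -0.203  0.017]
side orange [432  85  40  33  98] [446. 105.] [ 0.662 -0.95   0.002]
side orange [597 118  14   5  52] [604. 120.] [ 0.15  -0.948  0.092]
side orange [394 127  11  18  71] [399. 135.] [ 0.506 -0.221  0.204]
side orange [ 188  181   69   53 1093] [224. 213.] [0.764 0.03  0.032]
side orange [249 238  22  28 300] [259. 251.] [0.497 0.201 0.205]
side orange [110 272  39  39 697] [130. 291.] [0.745 0.273 0.026]
side green [419 124  10  13  68] [424. 129.] [ 0.605 -0.681  0.028]
side green [339 198  28   7  68] [353. 201.] [ 0.587 -0.202  0.018]
```

View pics/top1.png

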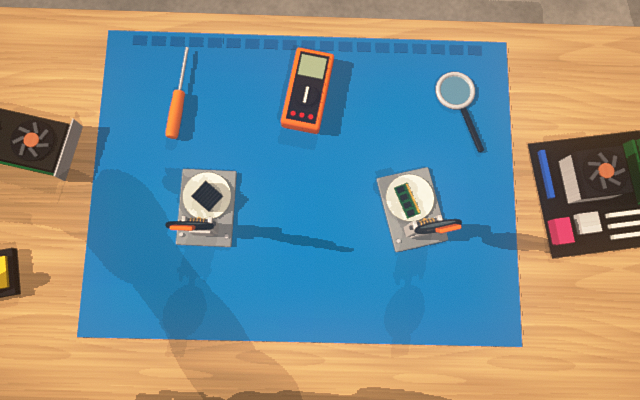

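View pics/side1.png

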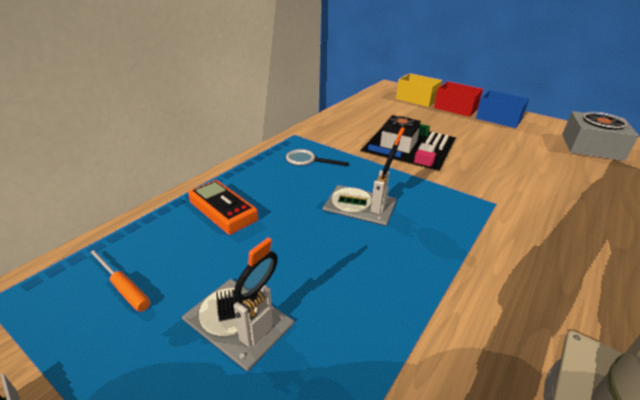

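The top view shows the module on the right magnifier: stage at about (409,198), tab at (448,228). The left magnifier, stage at about (207,196), holds the heatsink. Next I'll measure the fold direction.

```bash
python3 - <<'E'
from h import *
p=cv2.imread('pics/top1.png');d=np.load('pics/top1.npy')
def fit(mask):
    return np.array([w('top',u,v,d) for v,u in zip(*np.where(mask&(d>0)))])
h=cv2.cvtColor(p,cv2.COLOR_BGR2HSV)
box=np.zeros(d.shape,bool);box[165:255,370:470]=1
q=fit(box&(h[...,1]<60)&(h[...,2]>190)); q=q[abs(q[:,2]-.017)<.008]
c,R=cv2.minEnclosingCircle(q[:,:2].astype(np.float32)); print('stage',c,R)
o=fit(box&(cv2.inRange(h,(5,150,120),(18,255,255))>0)); o=o[o[:,2]>.18]
print('tab',o.mean(0),o.min(0),o.max(0),'pin dir',np.linalg.svd((o-o.mean(0))[:,:2])[2][0])
f=np.array(c)-o.mean(0)[:2];print(np.hypot(*f),np.degrees(np.arctan2(f[1],f[0])))
b=fit(box&(h[...,1]<70)); b=b[b[:,2]<.03]; print(cv2.minAreaRect((b[:,:2]*1000).astype(np.float32)))
s=sensors.read_state();print(s['time'],s['tool_pos'],s['orientation'],s['finger_gap'])
E
```

```text
Traceback (most recent call last):
  File "h.py", line 6, in w
    c=camera_params(n); z=d[v,u]; x=np.linalg.inv(c['mtx'])@[u,v,1]*z
ValueError: time passes only in moves, steps and waits
```

```bash
cat > h.py <<'E'
import numpy as np,cv2
from rig import sensors,get_image,camera_params,r
C={}
def shot(n,f):
    p,d=get_image(n); cv2.imwrite(f'pics/{f}.png',p[:,:,::-1]); np.save(f'pics/{f}.npy',d); return p,d
def w(n,u,v,d):
    if n not in C: C[n]=camera_params(n)
    c=C[n]; z=d[v,u]; x=np.linalg.inv(c['mtx'])@[u,v,1]*z
    return c['R'].T@(x-c['t'])
E
python3 - <<'E'
from h import *
p=cv2.imread('pics/top1.png');d=np.load('pics/top1.npy')
def fit(mask):
    return np.array([w('top',u,v,d) for v,u in zip(*np.where(mask&(d>0)))])
h=cv2.cvtColor(p,cv2.COLOR_BGR2HSV)
box=np.zeros(d.shape,bool);box[165:255,370:470]=1
q=fit(box&(h[...,1]<60)&(h[...,2]>190)); q=q[abs(q[:,2]-.017)<.008]
c,R=cv2.minEnclosingCircle(q[:,:2].astype(np.float32)); print('stage',c,R)
o=fit(box&(cv2.inRange(h,(5,150,120),(18,255,255))>0)); o=o[o[:,2]>.18]
print('tab',o.mean(0),o.min(0),o.max(0),'pin dir',np.linalg.svd((o-o.mean(0))[:,:2])[2][0])
f=np.array(c)-o.mean(0)[:2];print(np.hypot(*f),np.degrees(np.arctan2(f[1],f[0])))
b=fit(box&(h[...,1]<70)); b=b[b[:,2]<.03]; print(cv2.minAreaRect((b[:,:2]*1000).astype(np.float32)))
s=sensors.read_state();print(s['time'],s['tool_pos'],s['orientation'],s['finger_gap'])
E
```

```text
stage (0.5653257369995117, -0.20725080370903015) 0.08000243455171585
tab [ 0.50776472 -0.23064317  0.20595262] [ 0.50039641 -0.24931749  0.18866398] [ 0.51685246 -0.21433067  0.2124642 ] pin dir [ 0.23473609 -0.97205914]
0.062132711736328665 22.116458812496088
((578.5538330078125, -232.87744140625), (154.76182556152344, 145.93045043945312), 14.512164115905762)
0.1 [0.19282122 0.59417831 0.23062899] [-6.91027615e-05  1.56263584e-01  9.87715201e-01 -6.06875274e-04] 0.08500714903433365
```

Request:
move_arm([
  [[2.1,-2.9,1.25,0,0,-3.6],[2.1,-2.9,1.25,0,0,-3.6],[2.1,-2.9,1.25,0,0,-3.6],[2.1,-2.9,1.25,0,0,-3.6],[2.1,-2.9,1.25,0,0,-3.6],[2.1,-2.9,1.25,0,0,-3.6],[2.1,-2.9,1.25,0,0,-3.6],[2.1,-2.9,1.25,0,0,-3.6],[1.25,-3.25,0,0,0,-3.6],[1.25,-3.25,0,0,0,-3.6],[1.25,-3.25,0,0,0,-3.6],[1.25,-3.25,0,0,0,-3.6],[1.25,-3.25,0,0,0,-3.6],[1.25,-3.25,0,0,0,-3.6],[1.25,-3.25,0,0,0,-3.6],[1.25,-3.25,0,0,0,-3.6]],
], claw=0)

```text
time: 1.43
tool_pos: [0.461, 0.1007, 0.3312]
orientation: [-0.0, 0.614, 0.789, 0.0]
ft_force: [0.8, -0.5, 0.5]
finger_gap: -0.0001
gripper_force: 0.0
```

Request:
move_arm([
  [[-0.24,-3.5,0,0,0,0],[-0.24,-3.5,0,0,0,0],[-0.24,-3.5,0,0,0,0],[-0.24,-3.5,0,0,0,0],[-0.24,-3.5,0,0,0,0],[-0.24,-3.5,0,0,0,0],[-0.24,-3.5,0,0,0,0],[-0.24,-3.5,0,0,0,0],[-0.24,-3.5,0,0,0,0],[-0.24,-3.5,0,0,0,0],[0,0,0,0,0,0],[0,0,0,0,0,0]],
])

```text
time: 2.43
tool_pos: [0.4361, -0.2493, 0.3311]
orientation: [-0.0, 0.614, 0.789, -0.0]
ft_force: [1.0, 1.1, -0.5]
finger_gap: 0.0
gripper_force: 0.0
```

Request:
move_arm([
  [[0,0,-3,0,0,0],[0,0,-3,0,0,0],[0,0,-3,0,0,0],[0,0,-3,0,0,0],[0,0,-3,0,0,0],[0,0,-0.5,0,0,0],[0,0,0,0,0,0]],
])

```text
time: 3.02
tool_pos: [0.4362, -0.246, 0.1752]
orientation: [-0.002, 0.612, 0.791, -0.001]
ft_force: [-0.2, -0.2, 0.4]
finger_gap: 0.0002
gripper_force: 0.0
```

```bash
python3 - <<'E'
from h import *
p,d=shot('side','s2'); q,_=shot('wrist','w2')
a=cv2.resize(p[60:240,300:540,::-1],(800,600)); cv2.imwrite('pics/s2c.png',a)
E
```

```text
(no output)
```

View pics/s2c.png

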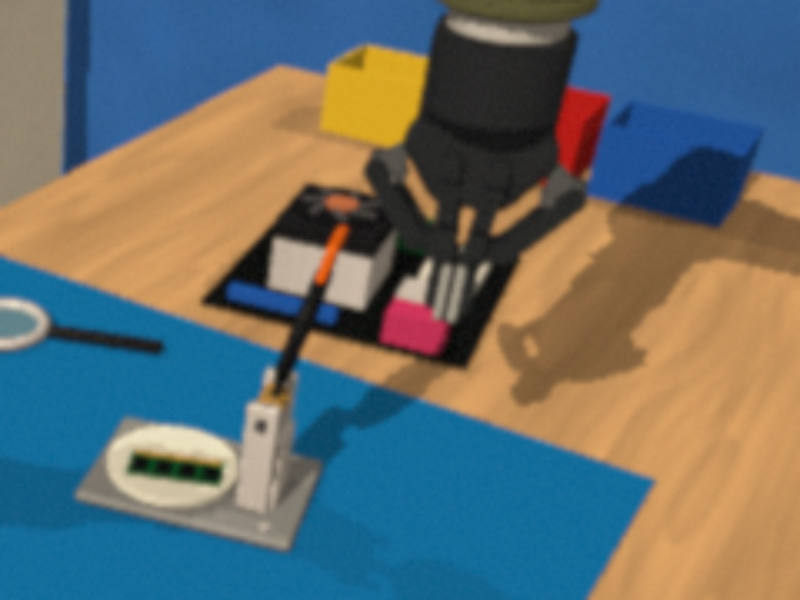

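View pics/w2.png

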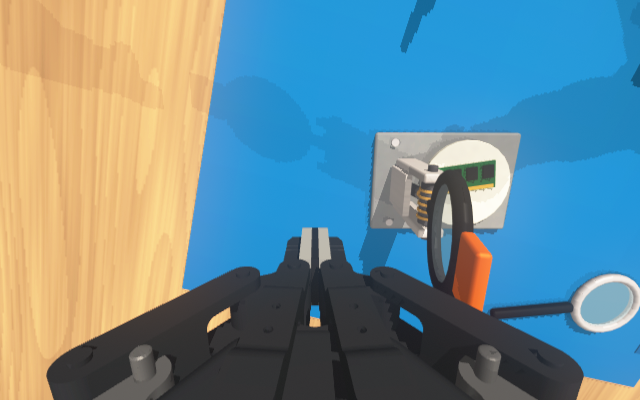

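Side and wrist views: the closed fingers sit behind the orange tab (crop: fingertips (440,315), tab (335,250)), in line with it. The linkage is above the tab, so I'll push forward.

Request:
move_arm([
  [[0.78,0.19,0,0,0,0],[0.78,0.19,0,0,0,0],[0.78,0.19,0,0,0,0],[0.78,0.19,0,0,0,0],[0.78,0.19,0,0,0,0],[0.78,0.19,0,0,0,0],[0.78,0.19,0,0,0,0],[0.78,0.19,0,0,0,0],[0.78,0.19,0,0,0,0],[0.78,0.19,0,0,0,0],[0.78,0.19,0,0,0,0],[0.78,0.19,0,0,0,0]],
])

```text
time: 4.12
tool_pos: [0.5312, -0.2245, 0.1762]
orientation: [-0.0, 0.613, 0.79, -0.0]
ft_force: [-1.3, -0.4, -0.9]
finger_gap: 0.0005
gripper_force: 0.6
```

```bash
python3 - <<'E'
from h import *
p,d=shot('side','s3')
a=cv2.resize(p[60:240,300:540,::-1],(800,600)); cv2.imwrite('pics/s3c.png',a)
E
```

```text
(no output)
```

View pics/s3c.png

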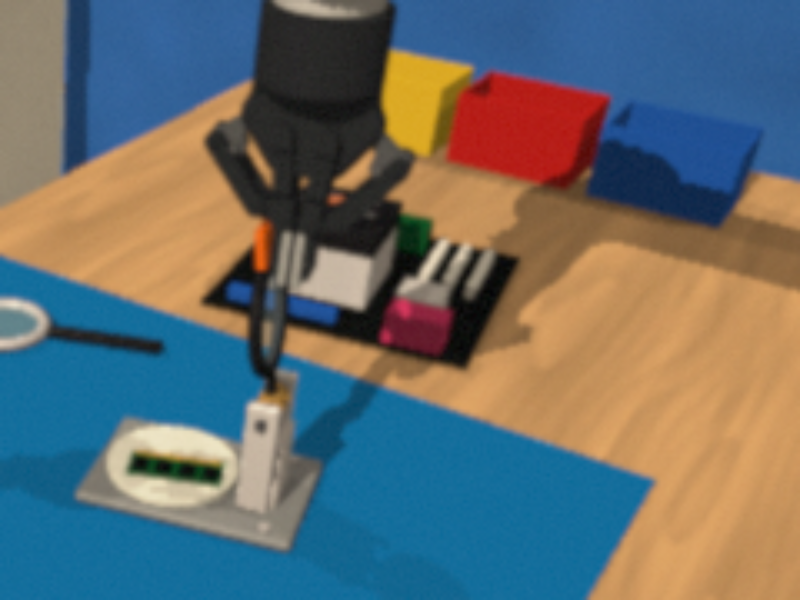

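The flap is now just past vertical, with the tab at (262,245) against the fingers. I'll keep pushing.

Request:
move_arm([
  [[0.78,0.19,0,0,0,0],[0.78,0.19,0,0,0,0],[0.78,0.19,0,0,0,0],[0.78,0.19,0,0,0,0],[0.78,0.19,0,0,0,0],[0.78,0.19,0,0,0,0],[0.78,0.19,0,0,0,0],[0,0,0,0,0,0],[0,0,0,0,0,0],[0,0,0,0,0,0],[0,0,0,0,0,0],[0,0,0,0,0,0],[0,0,0,0,0,0]],
])

```text
time: 5.25
tool_pos: [0.5849, -0.2115, 0.1765]
orientation: [0.0, 0.613, 0.79, 0.0]
ft_force: [-1.0, -0.0, 0.3]
finger_gap: -0.0001
gripper_force: 0.0
```

```bash
python3 - <<'E'
from h import *
p,d=shot('side','s4')
a=cv2.resize(p[60:240,300:540,::-1],(800,600)); cv2.imwrite('pics/s4c.png',a)
E
```

```text
(no output)
```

View pics/s4c.png

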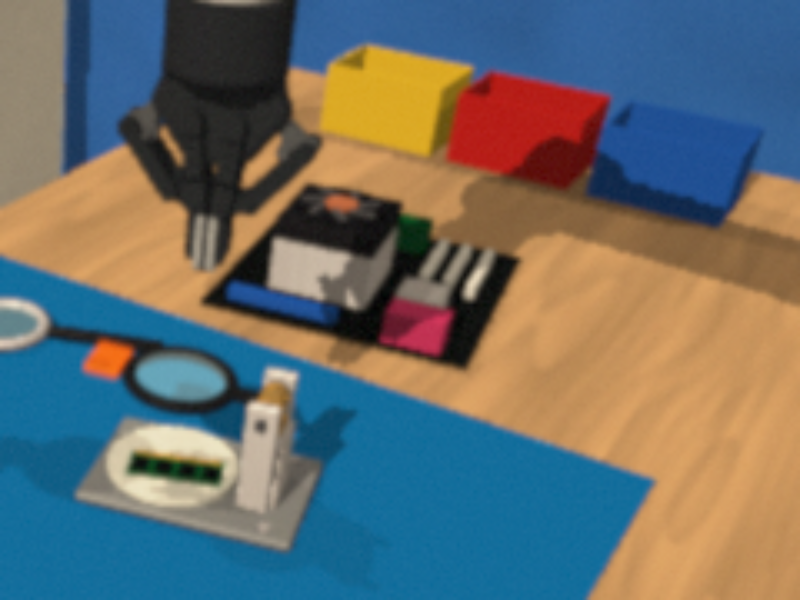

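The flap has sprung down and looks level, with the lens at (180,378) above the stage. I'll lift the arm clear and confirm.

Request:
move_arm([
  [[0,0,2,0,0,0],[0,0,2,0,0,0],[0,0,2,0,0,0],[0,0,2,0,0,0],[-2,0,2,0,0,0],[-2,0,0,0,0,0],[-2,0,0,0,0,0],[-2,0,0,0,0,0],[-2,0,0,0,0,0],[0,0,0,0,0,0],[0,0,0,0,0,0],[0,0,0,0,0,0]],
])

```text
time: 6.3
tool_pos: [0.4857, -0.211, 0.2766]
orientation: [0.0, 0.612, 0.79, 0.001]
ft_force: [0.5, 0.5, 0.0]
finger_gap: -0.0002
gripper_force: 0.0
```

```bash
python3 - <<'E'
from h import *
p,d=shot('side','s5')
h=cv2.cvtColor(p,cv2.COLOR_RGB2HSV); m=cv2.inRange(h,(5,150,120),(18,255,255)); k,l,s,c=cv2.connectedComponentsWithStats(m)
for i in range(1,k):
    if s[i,4]>40: print(c[i].round(),np.median([w('side',u,v,d) for v,u in zip(*np.where((l==i)&(d>0)))],0).round(3))
cv2.imwrite('pics/s5c.png',cv2.resize(p[100:380,150:500,::-1],(750,600)))
E
```

```text
[445. 105.] [ 0.664 -0.951  0.001]
[332. 170.] [ 0.645 -0.197  0.086]
[224. 213.] [0.762 0.03  0.031]
[257. 252.] [0.497 0.205 0.207]
[130. 291.] [0.745 0.273 0.026]
```

View pics/s5c.png

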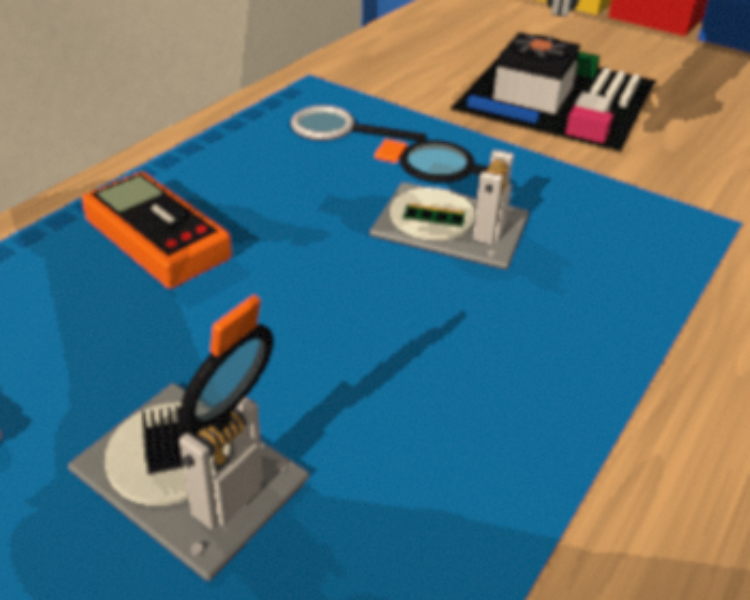

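The module's lens is down and level, with its tab at z = 0.086. The other magnifier is still raised, and the parts on both stages look unmoved.

```bash
python3 -c "
from rig import r
print(r.job_done())"
```

```text
the job is handed in; nothing more can be done
None
```

I tipped the lens of the magnifier holding the green memory module fully down over it, left the other one raised with the parts on both stages apparently unmoved, and handed the job in; the arm was clear at 6.3 s.

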